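Start the side-stand test, flip the stand down and hold the frame upright

ROBOT

A 6-joint arm with a two-finger parallel gripper is mounted at the origin on the work surface. World frame = base frame: x ahead of the robot, y to its left, z up, the work surface at z = 0. Lengths are in m, angles in rad, forces in N, time in s.
With the tool pointing down it reaches from about 0.375 to 0.9 m from the base axis. Payload 3.1 kg.
Tool frame: the origin (TCP) lies midway between the tips of the shut fingers; the grasp point (between the pads) lies ctrl.pinch_z behind it (ctrl.pinch_z is the distance from the TCP to the grasp point, in m); z points along the fingers, y is the line along which they close (so a half turn about z gives the same grasp; the last joint's range is limited). The gripper opens to 85 mm and grips with 20 to 120 N. Pads are 22 mm wide; open, the fingers measure 114 mm over their backs; the gripper's body (76 mm by 85 mm) begins 54 mm behind the grasp point. The pads swing forward as they close: fully open they stand 13 mm farther back than shut.
Start: joints at [-1.371, 0.527, 1.433, -0, 1.181, -0.178], TCP at [0.231, -0.581, 0.231] pointing down, gripper open.
Joint ranges: [-3.08, 3.08], [-0.75, 2.2], [0.22, 2.44], [-1.43, 4.57], [0, 2.65], [-2.85, 2.85]. Speed limits (rad/s): [2.79, 2.79, 3.14, 3.14, 3.14, 3.14].

INTERFACE

Orientations are given as a unit quaternion [w, x, y, z].
In Python, from station import ctrl gives the robot as it stands. The module is installed in compiled form; this text tells all that it offers.
- The arm moves only by the tool step_arm, never from a script. Its argument "commands" is a list of rows, each an object of numbers: "claw": the gripper command: -1 is shut, 1 is fully open, values between are in proportion; "dx", "dy", "dz": the shift along the tool's x, y, z in m; "ax", "ay", "az": the turn, a rotation vector about the tool's x, y, z in rad. A call has 1 to 12 rows; each row is the pose to reach, as a shift and turn from the pose commanded when the call began, along the tool's axes at that moment; what a row does not reach only later rows make up. A row lasts 1/10 s, in which the tool goes at most 50 mm and 8.59 degrees, less where a joint would pass 70% of its speed; a pose out of reach is approached as far as the arm can. A call with a gripper value outside its range is refused whole. The fingers move at their own pace and stop on an object; the grip force is fixed at half the most. Time passes only in rows, so rows that repeat a pose let the fingers close. It gives the time, the measured TCP pose, the force, the opening and the grip force at its end, in the units of the state.
- ctrl.sense(): the state, without advancing time (a new reading comes with each control period).
- ctrl.read_camera(name): name is "scene" or "top"; returns the picture (480x640x3 uint8, blue, green, red); there is no depth.
- ctrl.calibration(name): a dict with "intrinsics" (3x3 intrinsics, pixels), "xyz" and "rotation" of the camera in the world. Camera axes: x right, y down, z forward; pixel columns grow to the right and rows downward; lengths in m; the calibration is good to about 2 mm. A picture is of the moment at which its call begins. calibration takes no time and is no camera call.
- ctrl.sign_off(): hands the job in; it is judged then, once.
Trained networks look in the newest picture that a camera, given by its name, has taken for a name from the list of things; names that differ only in an ending like _2 or _b are one class to them, and where a whole thing is asked for, a point or a joint stands for the part that bears it (a point fixed in the world has none). Each returns a list of dicts, best first, with "confidence" (0 to 1); they miss things now and then, are a little off and sometimes report something else, mostly with a low value. They report only what shows in the picture. A call takes as long as a camera call. They do not tell look-alikes from the thing itself.
- ctrl.spot_in(target, camera): "bbox" ([left, top, right, bottom] as shares, 0 to 1, of the picture: columns of its width, rows of its height, round what is visible of it).
- ctrl.place_of(target, camera): "at" ([row, column] as shares, 0 to 1, of the picture: columns of its width, rows of its height: a listed point, or the origin of a listed thing).
The state is a dict: "time_s": time; "q": joint angles; "joint_vel": joint speeds; "effort": joint torques, N m; "ee_pos": TCP position; "ee_rot": TCP orientation; "contact_force": force on the tool from outside, world axes, zero at the start; "ft_torque": the same for the moment, N m; "grip_width": finger opening in m; "grasp_force": force on a finger pad.
Only numpy, scipy, OpenCV 4.12 (cv2) and the standard library are available. Lean on these libraries where they do the work, as an engineer would, in place of code of your own. Each camera call takes 0.05 s, during which the arm holds its last target. There are 200 camera calls.

TASK

Start the side-stand tester: twist the black selector on the control box clockwise to its stop and let it spring back. Then push the folded side stand of the frame stub down over centre until it snaps onto its stop, take the frame by its top tube, bring it off its rest to upright and keep holding it there still; the job ends while you hold it. Never let the frame go over to the stand's side, and leave everything else on the bench where it is.

Things in the scene. Friction and masses are not known exactly. Their poses are not given: they have to be found in the camera images.
- selector_grip (a point): Middle of the bar of the selector, a black rotary switch on top of the control box: an upright bar 42 mm long, 13 mm wide and 30 mm high on a 42 mm disc. The point lies on the turning axis, 7 mm below the top of the bar, 23 mm above the disc and 36 mm above the lid of the box. Its x axis runs along the bar (it turns with it), z is up. Two low buttons (7 mm high) sit 75 mm away.
- selector (a joint): Turn of the selector in rad: 0 at rest, growing clockwise as seen from above, hard stop at 0.90. A spring drives it back to 0 (0.04 N m at rest, 0.15 N m at the stop); it returns by itself when let go.
- control_box: Grey enclosure of the tester's controls, 150 x 100 mm, lid 64 mm above the table, fixed. Origin: centre of its underside. The selector sits on its lid 30 mm from the centre towards the box's -x.
- tester: The tester: green base plate 340 (x) x 220 (y) mm, 16 mm thick, fixed, with two green stocks up to 89 mm high, 128 mm either side of the centre along x, carrying a shaft along x. A hub on the shaft carries the frame stub above it. Origin: centre of the underside of the plate; z up; the side stand is on the +y side.
- tilt_axis (a point): Point on the shaft about which hub, frame stub and stand tilt together, at the middle of the tester, 65 mm above the table. The tilt axis is its x axis (level, the tester's x).
- tilt (a joint): Tilt of the frame stub about the shaft in rad: 0 upright, positive when it leans to the tester's -y side, away from the stand. It starts leaning at 0.26 on a stop screw; the other stop is at -0.17, over on the stand's side. It turns freely and falls to one side or the other unless held (2 to 3 kg, centre 108 mm above the shaft); 1 to 3 N sideways on the top tube lifts it off the rest.
- frame_stub: Piece of a motorcycle frame in dark steel tube: a lower rail 250 mm long and a level top tube above it, both along x, joined by two struts. Origin: on the tilt axis (at point tilt_axis), z runs up through the middle of both tubes, x along them. Lower rail at 135 mm, top tube at 230 mm from the origin.
- top_tube (a point): Middle of the top tube of the frame stub, on its centre line, 230 mm from the tilt axis (295 mm above the table when upright). The tube is round, 28 mm across, 230 mm long along its x axis, free for 60 mm either side of this point, nothing above it.
- stand_pivot (a point): Point on the hinge axis of the side stand, beside the lower rail, level with the tang across the frame: 62 mm along x, 76 mm along y and 135 mm along z in frame_stub. The hinge axis is the frame's y axis.
- stand (a joint): Swing of the side stand in rad: 0 folded (pointing along the frame's -x), growing as it swings down (the tip goes down and then forward to +x), 1.57 straight down, stop at 1.745. An over-centre spring holds it at either end: it resists with about 0.35 N m (3 N on the tang) at the start, falling to nothing near 0.65; beyond that it snaps onto the stop by itself.
- tang (a point): Middle of the tang, a round steel peg 12 mm across that sticks out sideways from the stand leg: 125 mm from the hinge axis, along the frame's y, free from 20 mm inboard to 30 mm outboard of this point, nothing above it. The leg (15 mm round) is 171 mm long. Moves with the stand. About 200 mm above the table when folded. Under 8 N straight down here the frame keeps to its rest.
- gear_shaft: Gearbox shaft with gears standing on end, 64 mm across, 150 mm high, loose bystander. Origin: centre of the underside.
- parts_tray: Black divided tray of bushes, 150 x 110 x 35 mm, loose bystander. Origin: centre of the underside.
- bearing: Ball bearing lying flat, 52 mm across, 15 mm high, loose bystander. Origin: centre of the underside.
- clutch_drum: Aluminium clutch drum, 104 mm across, 34 mm high, loose bystander. Origin: centre of the underside.
- indicator: Dial indicator on a magnetic stand, 220 mm high, the dial 75 mm out along its -x, loose bystander. Origin: centre of the underside of its foot.
- wrench: Steel spanner 170 mm long lying on the table, loose bystander. Its x axis runs along it.
- spacer: Steel spacer ring, 34 mm across, 22 mm high, standing on the base plate of the tester at its -x, -y corner, loose bystander. Origin: centre of the underside.
- oil_bottle: White bottle, 54 mm across, 135 mm high, loose bystander. Origin: centre of the underside.
Mind the look-alikes: they are no part of the job. Several things look just like the control_box: the one meant starts farthest from the robot's base.

How it is judged:
By the outcome, as a careful person would: the job done as asked, in the order asked, and still so for the second after the job is handed in, while the arm keeps its last pose, push and grip.
It also fails if it takes over 72 s, if anything falls off the work surface, if the arm or the gripper's body presses on something with over 40 N, if the wrist force passes 120 N, or if a joint passes its speed limit or range.

## Working session

There is one attempt and no reset: what is moved stays moved. The work goes in short steps, Python scripts to look and compute and a tool call to move; the robot and the scene stay as the last step left them, time stands still between calls to the robot, and variables do not carry over. Pictures are saved under pics/ and viewed, at most 10 in all, crops included, and the job is handed in when it is done.

Besides the shell and the picture viewer there is one more tool, called by a JSON object that holds its "op" and its "data". step_arm: Moves the arm, as the interface text tells. Its arguments: {"type":"object","properties":{"commands":{"type":"array","items":{"type":"object","properties":{"claw":{"type":"number"},"dx":{"type":"number"},"dy":{"type":"number"},"dz":{"type":"number"},"ax":{"type":"number"},"ay":{"type":"number"},"az":{"type":"number"}}}}},"required":["commands"]}

```bash
mkdir -p pics; cat > h.py <<'E'
import numpy as np,cv2
from station import ctrl
def ray(cam,u,v):
    c=ctrl.calibration(cam);K=np.array(c["intrinsics"]);R=np.array(c["rotation"])
    if R.shape!=(3,3):
        from scipy.spatial.transform import Rotation as Ro
        R=Ro.from_quat(np.r_[R[1:],R[0]]).as_matrix()
    return np.array(c["xyz"]),R@np.linalg.solve(K,[u,v,1.])
def onz(cam,u,v,z):
    o,d=ray(cam,u,v);return o+d*(z-o[2])/d[2]
def tri(us,ut):
    o1,d1=ray("scene",*us);o2,d2=ray("top",*ut)
    s=np.linalg.lstsq(np.c_[d1,-d2],o2-o1,rcond=None)[0]
    p,q=o1+s[0]*d1,o2+s[1]*d2
    return (p+q)/2,np.linalg.norm(p-q)
def proj(cam,P):
    c=ctrl.calibration(cam);K=np.array(c["intrinsics"])
    R=np.array(c["rotation"])
    if R.shape!=(3,3):
        from scipy.spatial.transform import Rotation as Ro
        R=Ro.from_quat(np.r_[R[1:],R[0]]).as_matrix()
    x=K@(R.T@(np.array(P)-c["xyz"]));return x[:2]/x[2]
E
python3 - <<'E'
from h import *
np.set_printoptions(precision=4,suppress=True)
for c in("scene","top"):
    cv2.imwrite(f"pics/{c}0.png",ctrl.read_camera(c))
    k=ctrl.calibration(c);print(c,k["xyz"],np.array(k["rotation"]).tolist())
    for n in("selector_grip","control_box","tester","tilt_axis","top_tube","stand_pivot","tang"):
        print(n,[(round(d["confidence"],2),round(d["at"][1]*640,1),round(d["at"][0]*480,1)) for d in ctrl.place_of(n,c)])
s=ctrl.sense();print(s["time_s"],s["ee_pos"],s["ee_rot"],ctrl.pinch_z)
E
```

```text
scene [0.931  0.8065 1.0121] [-0.09765943135662726, 0.22931925070520726, 0.8875464208371923, -0.3874747315402543]
selector_grip [(0.63, 336.9, 162.4), (0.57, 268.1, 174.4)]
control_box [(0.98, 264.8, 208.8), (0.91, 330.2, 189.6)]
tester [(0.97, 281.2, 311.5)]
tilt_axis [(0.57, 279.1, 297.9), (0.34, 350.4, 463.1)]
top_tube [(0.91, 261.8, 205.2), (0.44, 301.0, 270.4)]
stand_pivot [(0.92, 262.0, 270.6), (0.21, 351.8, 464.1)]
tang [(0.75, 314.7, 248.7), (0.55, 267.0, 175.3)]
top [0.3635 0.0201 1.7152] [-0.03082796662226141, 0.7142213687582237, -0.6979231436091728, 0.0429040615531447]
selector_grip [(0.66, 435.9, 279.7), (0.25, 302.3, 220.3)]
control_box [(0.92, 410.7, 341.2), (0.85, 421.0, 271.8)]
tester [(0.95, 303.7, 226.1)]
tilt_axis [(0.89, 300.6, 225.1)]
top_tube [(0.76, 325.3, 211.8)]
stand_pivot [(0.75, 423.8, 271.2), (0.74, 281.5, 194.6)]
tang [(0.83, 285.3, 241.6)]
0.8 [ 0.2306 -0.5809  0.2313] [0.     0.9822 0.1878 0.    ] 0.0187
```

View pics/scene0.png

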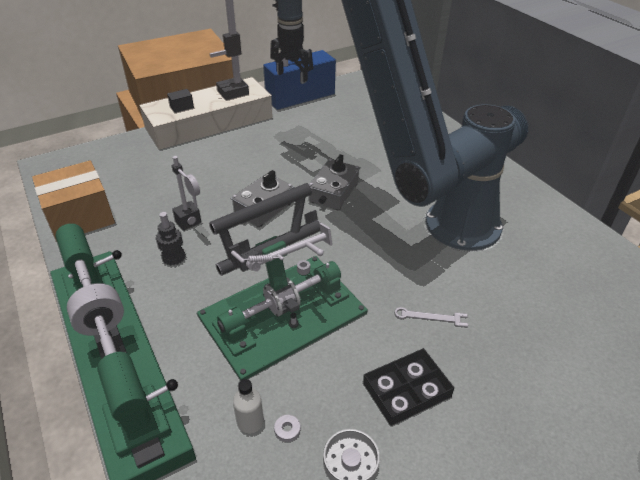

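View pics/top0.png

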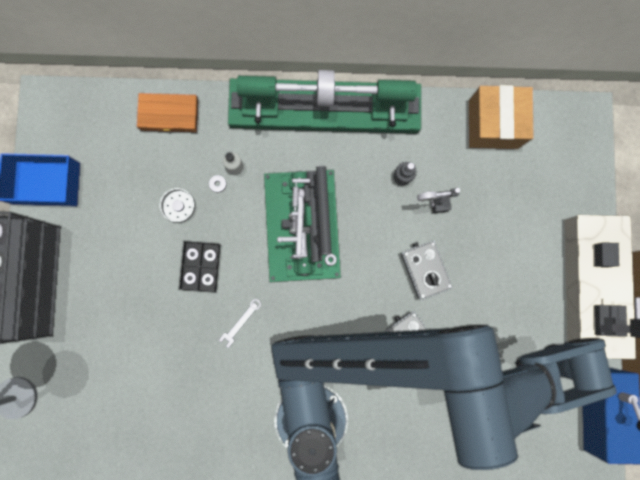

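Both boxes are visible. The far one is at scene (265,208) and top (424,270), with its selector at scene (268,176) and top (433,280). The tester is at top (302,225), leaning towards -y, with the stand on the left (+y) and the spacer at top (330,260). Next I triangulate.

```bash
python3 - <<'E'
from h import *
np.set_printoptions(precision=4,suppress=True)
for n,a,b in[("sel",(268.1,174.4),(435.9,279.7)),("tester",(281.2,311.5),(303.7,226.1)),("tilt",(279.1,297.9),(300.6,225.1)),("tube",(261.8,205.2),(325.3,211.8)),("piv",(262,270.6),(281.5,194.6)),("tang",(314.7,248.7),(285.3,241.6)),("box",(264.8,208.8),(421,271.8))]:
    print(n,*tri(a,b))
print(onz("top",421,271.8,0),onz("top",435.9,279.7,.1),onz("scene",268.1,174.4,.1),onz("top",410.7,341.2,0))
s=cv2.imread("pics/scene0.png");t=cv2.imread("pics/top0.png")
a=cv2.resize(s[150:240,220:300],None,fx=5,fy=5,interpolation=2)
b=cv2.resize(t[230:305,395:465],None,fx=5.6,fy=5.6,interpolation=2)
b=cv2.resize(b,(400,450));cv2.imwrite("pics/c1.png",np.hstack([a,b]))
a=cv2.resize(s[170:380,190:380],None,fx=2.1,fy=2.1,interpolation=2)
b=cv2.resize(t[160:290,255:350],None,fx=4,fy=4,interpolation=2)
b=cv2.resize(b,(380,a.shape[0]));cv2.imwrite("pics/c2.png",np.hstack([a,b]))
E
```

```text
sel [ 0.4262 -0.357   0.0935] 0.00428460684495572
tester [ 0.5867  0.035  -0.0014] 0.0031058375040455867
tilt [0.587  0.0413 0.0534] 0.01358385522018752
tube [ 0.5894 -0.0232  0.2842] 0.004468120463960513
piv [0.6458 0.0941 0.2217] 0.009495450901713283
tang [0.5179 0.0805 0.2114] 0.008846355511663215
box [ 0.4538 -0.3334 -0.0044] 0.005183965059840305
[ 0.4513 -0.3312  0.    ] [ 0.4241 -0.3543  0.1   ] [ 0.4315 -0.3502  0.1   ] [ 0.2383 -0.3001  0.    ]
```

View pics/c1.png

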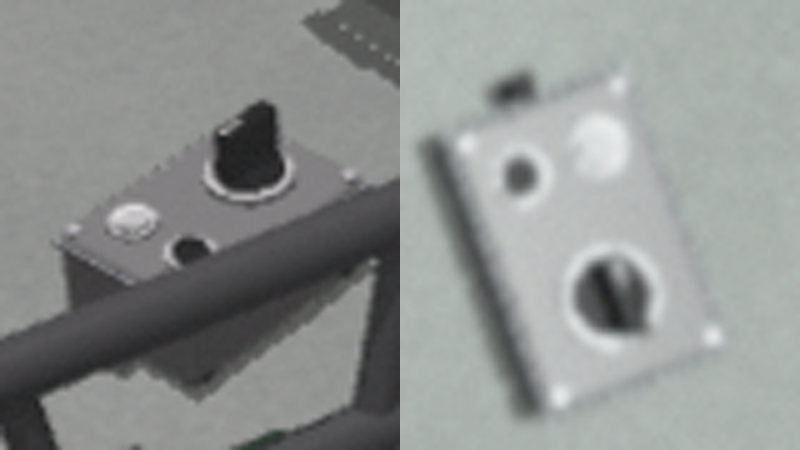

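View pics/c2.png

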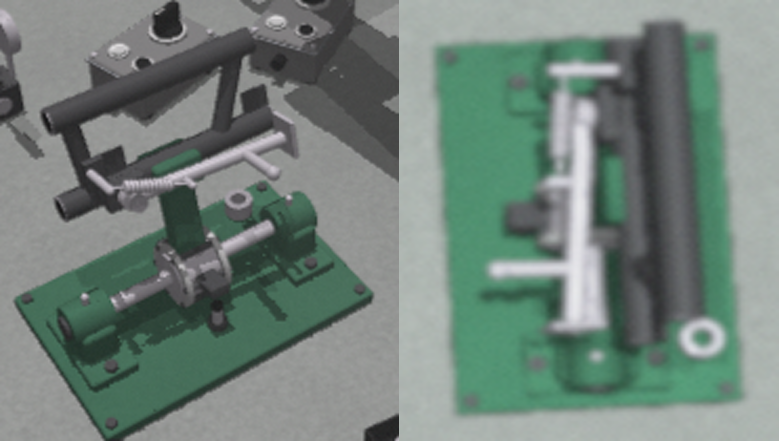

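The selector is clear in both crops, at crop (613,295) in the top view with lid screws around it. The plate corners of the tester and the tang (490–570, 270) show too. Now I fit the poses.

```bash
python3 - <<'E'
from h import *
np.set_printoptions(precision=4,suppress=True)
c=[onz("top",395+(x-400)/5.714,230+y/6,.064) for x,y in[(467,145),(617,83),(712,335),(562,397)]]
c=np.array(c);ctr=c.mean(0);ax=(c[0]+c[1]-c[2]-c[3])[:2]
print("lid",ctr,np.linalg.norm(c[0]-c[1]),np.linalg.norm(c[1]-c[2]),"yaw x",np.degrees(np.arctan2(ax[1],ax[0])))
u=ax/np.linalg.norm(ax);print("sel",ctr[:2]-.03*u)
p=np.array([onz("top",255+(x-399)/4,160+y/3.392,.016) for x,y in[(435,38),(715,35),(743,400),(458,412)]])
ax2=(p[0]+p[1]-p[2]-p[3])[:2];ay=(p[0]+p[3]-p[1]-p[2])[:2]
print("plate",p.mean(0),np.linalg.norm(p[0]-p[1]),np.linalg.norm(p[1]-p[2]),"yaw",np.degrees(np.arctan2(ax2[1],ax2[0])),np.degrees(np.arctan2(ay[1],ay[0]))-90)
# bar fit
S=np.r_[ctr[:2]-.03*u]
ims={k:cv2.cvtColor(cv2.imread(f"pics/{k}0.png"),cv2.COLOR_BGR2GRAY) for k in("scene","top")}
F=6
def sil(cam,S,th):
    m=np.zeros((480*F,640*F),np.uint8);R=np.array([[np.cos(th),-np.sin(th)],[np.sin(th),np.cos(th)]])
    P=[proj(cam,[*(S+R@[a*.021,b*.0065]),z]) for a in(-1,1) for b in(-1,1) for z in(.077,.107)]
    t=np.linspace(0,2*np.pi,40);D=[proj(cam,[*(S+.021*np.array([np.cos(q),np.sin(q)])),z]) for q in t for z in (.066,.077)]
    for Q in(P,D): cv2.fillConvexPoly(m,cv2.convexHull(np.round(np.array(Q)*F).astype(np.int32)),255)
    return cv2.resize(m,(640,480),interpolation=cv2.INTER_AREA)/255.
win={"scene":(slice(160,192),slice(255,285)),"top":(slice(268,294),slice(418,446))}
from scipy.optimize import minimize
obs={k:np.clip((105-ims[k][w].astype(float))/55,0,1) for k,w in win.items()}
def cost(S,th,k): return np.abs(sil(k,S,th)[win[k]]-obs[k]).sum()
for k in win:
  for th in range(-90,90,15):
    r=min((cost(S+[a,b],np.radians(th),k),a,b) for a in np.arange(-.009,.01,.003) for b in np.arange(-.009,.01,.003))
    print(k,th,np.round(r,3))
E
```

```text
lid [ 0.4541 -0.3395  0.064 ] 0.08546920043319375 0.13414757114902742 yaw x 21.910770470549256
sel [ 0.4263 -0.3507]
plate [0.5874 0.0404 0.016 ] 0.21818740435227751 0.3359655675849355 yaw 4.754636182729647 3.193129690957221Traceback (most recent call last):
  File "<stdin>", line 26, in <module>
  File "<stdin>", line 26, in <genexpr>
  File "<stdin>", line 23, in cost
  File "<stdin>", line 17, in sil
  File "h.py", line 17, in proj
    c=ctrl.calibration(cam);K=np.array(c["intrinsics"])
ValueError: time passes only in moves, steps and waits
```

```bash
python3 - <<'E'
s=open("h.py").read()
s=s.replace("from station import ctrl\n","from station import ctrl\nimport functools\n@functools.lru_cache(None)\ndef cal(c): return ctrl.calibration(c)\n").replace("c=ctrl.calibration(cam)","c=cal(cam)")
open("h.py","w").write(s)
E
cat > fit.py <<'E'
from h import *
np.set_printoptions(precision=4,suppress=True)
ims={k:cv2.cvtColor(cv2.imread(f"pics/{k}0.png"),cv2.COLOR_BGR2GRAY) for k in("scene","top")}
F=6;win={"scene":(slice(160,192),slice(255,285)),"top":(slice(268,294),slice(418,446))}
def sil(cam,S,th):
    m=np.zeros((480*F,640*F),np.uint8);R=np.array([[np.cos(th),-np.sin(th)],[np.sin(th),np.cos(th)]])
    P=[proj(cam,[*(S+R@[a*.021,b*.0065]),z]) for a in(-1,1) for b in(-1,1) for z in(.077,.107)]
    t=np.linspace(0,2*np.pi,24);D=[proj(cam,[*(S+.021*np.array([np.cos(q),np.sin(q)])),z]) for q in t for z in (.066,.077)]
    w=win[cam];o=np.array([w[1].start,w[0].start]);h=w[0].stop-o[1];l=w[1].stop-o[0]
    m=np.zeros((h*F,l*F),np.uint8)
    for Q in(P,D): cv2.fillConvexPoly(m,cv2.convexHull(np.round((np.array(Q)-o+.5)*F).astype(np.int32)),255)
    return cv2.resize(m,(l,h),interpolation=cv2.INTER_AREA)/255.
obs={k:np.clip((105-ims[k][w].astype(float))/55,0,1) for k,w in win.items()}
S=np.array([.4263,-.3535])
for k in win:
  for th in range(-90,90,15):
    r=min((np.abs(sil(k,S+[a,b],np.radians(th))-obs[k]).sum(),a,b) for a in np.arange(-.009,.01,.003) for b in np.arange(-.009,.01,.003))
    print(k,th,np.round(r,3))
E
python3 fit.py
```

```text
scene -90 [69.566  0.     0.   ]
scene -75 [75.253  0.     0.   ]
scene -60 [82.308  0.     0.   ]
scene -45 [87.083  0.     0.   ]
scene -30 [82.734  0.     0.   ]
scene -15 [84.216  0.     0.   ]
scene 0 [84.537  0.003  0.003]
scene 15 [75.617  0.006  0.009]
scene 30 [60.768  0.006  0.009]
scene 45 [58.436  0.     0.   ]
scene 60 [61.14  0.    0.  ]
scene 75 [65.991  0.     0.   ]
top -90 [129.229   0.      0.006]
top -75 [129.554   0.      0.006]
top -60 [129.695   0.003   0.006]
top -45 [128.958   0.003   0.009]
top -30 [127.664   0.003   0.006]
top -15 [126.974   0.      0.006]
top 0 [125.025   0.      0.006]
top 15 [124.094   0.006   0.   ]
top 30 [126.252   0.003   0.009]
top 45 [127.464   0.003   0.009]
top 60 [128.636   0.003   0.009]
top 75 [129.809   0.003   0.006]
```

```bash
python3 - <<'E'
from h import *
a=onz("scene",263.6,175.6,.107);b=onz("scene",272.4,170,.107);c=onz("scene",275.4,171.6,.107)
print(a,b,c,np.degrees(np.arctan2(*(a-b)[1::-1])),np.linalg.norm(a-b),np.linalg.norm(b-c))
s=cv2.imread("pics/scene0.png");t=cv2.imread("pics/top0.png")
def g(im,x0,y0,f,n=390):
    k=n//f; return cv2.resize(cv2.convertScaleAbs(im[y0:y0+k,x0:x0+k],alpha=1.6),(n,n),interpolation=cv2.INTER_NEAREST)
cv2.imwrite("pics/c3.png",np.hstack([g(s,254,160,13),g(t,418,266,13)]))
E
```

```text
[ 0.44866819 -0.34232208  0.107     ] [ 0.41567515 -0.35425014  0.107     ] [ 0.41168875 -0.34326423  0.107     ] 19.876573066630986 0.03508303259116288 0.011686813844106301
```

View pics/c3.png

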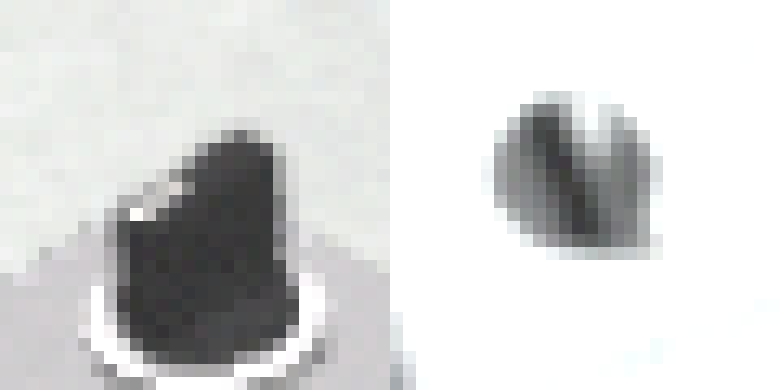

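The dark band in the top crop, (545,115) to (592,240), puts the bar at about 21° yaw, which matches the box yaw of 21.9° and the tool's present yaw of 21.65°. The selector is at about (0.4265, -0.351).

{"op": "step_arm", "data": {"commands": [{"dx":0.267,"dy":-0.141,"dz":0.08,"claw":1},{"dx":0.267,"dy":-0.141,"dz":0.08,"claw":1},{"dx":0.267,"dy":-0.141,"dz":0.08,"claw":1},{"dx":0.267,"dy":-0.141,"dz":0.08,"claw":1},{"dx":0.267,"dy":-0.141,"dz":0.08,"claw":1},{"dx":0.267,"dy":-0.141,"dz":0.08,"claw":1},{"dx":0.267,"dy":-0.141,"dz":0.08,"claw":1},{"dx":0.267,"dy":-0.141,"dz":0.08,"claw":1},{"dx":0.267,"dy":-0.141,"dz":0.08,"claw":1},{"dx":0.267,"dy":-0.141,"dz":0.08,"claw":1}]}}

```text
$.commands[0]: bad value
```

{"op": "step_arm", "data": {"commands": [{"dx":0.267,"dy":-0.141,"dz":0.08,"ax":0,"ay":0,"az":0,"claw":1},{"dx":0.267,"dy":-0.141,"dz":0.08,"ax":0,"ay":0,"az":0,"claw":1},{"dx":0.267,"dy":-0.141,"dz":0.08,"ax":0,"ay":0,"az":0,"claw":1},{"dx":0.267,"dy":-0.141,"dz":0.08,"ax":0,"ay":0,"az":0,"claw":1},{"dx":0.267,"dy":-0.141,"dz":0.08,"ax":0,"ay":0,"az":0,"claw":1},{"dx":0.267,"dy":-0.141,"dz":0.08,"ax":0,"ay":0,"az":0,"claw":1},{"dx":0.267,"dy":-0.141,"dz":0.08,"ax":0,"ay":0,"az":0,"claw":1},{"dx":0.267,"dy":-0.141,"dz":0.08,"ax":0,"ay":0,"az":0,"claw":1},{"dx":0.267,"dy":-0.141,"dz":0.08,"ax":0,"ay":0,"az":0,"claw":1},{"dx":0.267,"dy":-0.141,"dz":0.08,"ax":0,"ay":0,"az":0,"claw":1}]}}

```text
time_s: 1.8
ee_pos: [0.4263, -0.3533, 0.1519]
ee_rot: [0.001, 0.982, 0.187, 0.0]
contact_force: [0.5, -0.3, 0.4]
grip_width: 0.0855
grasp_force: 0.0
```

{"op": "step_arm", "data": {"commands": [{"dx":0,"dy":0,"dz":0.04,"ax":0,"ay":0,"az":0,"claw":1},{"dx":0,"dy":0,"dz":0.067,"ax":0,"ay":0,"az":0,"claw":1},{"dx":0,"dy":0,"dz":0.067,"ax":0,"ay":0,"az":0,"claw":1},{"dx":0,"dy":0,"dz":0.067,"ax":0,"ay":0,"az":0,"claw":-1},{"dx":0,"dy":0,"dz":0.067,"ax":0,"ay":0,"az":0,"claw":-1},{"dx":0,"dy":0,"dz":0.067,"ax":0,"ay":0,"az":0,"claw":-1},{"dx":0,"dy":0,"dz":0.067,"ax":0,"ay":0,"az":0,"claw":-1},{"dx":0,"dy":0,"dz":0.067,"ax":0,"ay":0,"az":0,"claw":-1},{"dx":0,"dy":0,"dz":0.067,"ax":0,"ay":0,"az":0,"claw":-1},{"dx":0,"dy":0,"dz":0.067,"ax":0,"ay":0,"az":0,"claw":-1}]}}

```text
time_s: 2.8
ee_pos: [0.4258, -0.3491, 0.0853]
ee_rot: [-0.002, 0.982, 0.188, -0.001]
contact_force: [-1.8, 4.4, 8.2]
grip_width: 0.0117
grasp_force: 59.7
```

```bash
python3 -c "
from h import *
s=ctrl.sense();print({k:np.round(s[k],4) for k in('ee_pos','ee_rot','contact_force','ft_torque','grip_width','grasp_force','q')})"
```

```text
{'ee_pos': array([ 0.4258, -0.3491,  0.0853]), 'ee_rot': array([-2.000e-03,  9.822e-01,  1.878e-01, -7.000e-04]), 'contact_force': array([-1.7626,  4.3748,  8.2336]), 'ft_torque': array([ 0.7244,  0.3118, -0.0666]), 'grip_width': np.float64(0.0117), 'grasp_force': np.float64(59.7404), 'q': array([-8.9000e-01,  6.4420e-01,  1.7367e+00,  1.1000e-03,  7.6490e-01,
        3.0210e-01])}
```

{"op": "step_arm", "data": {"commands": [{"dx":0,"dy":-0.002,"dz":0,"ax":0,"ay":0,"az":0.12,"claw":-1},{"dx":0,"dy":-0.002,"dz":0,"ax":0,"ay":0,"az":0.24,"claw":-1},{"dx":0,"dy":-0.002,"dz":0,"ax":0,"ay":0,"az":0.36,"claw":-1},{"dx":0,"dy":-0.002,"dz":0,"ax":0,"ay":0,"az":0.48,"claw":-1},{"dx":0,"dy":-0.002,"dz":0,"ax":0,"ay":0,"az":0.6,"claw":-1},{"dx":0,"dy":-0.002,"dz":0,"ax":0,"ay":0,"az":0.7,"claw":-1},{"dx":0,"dy":-0.002,"dz":0,"ax":0,"ay":0,"az":0.8,"claw":-1},{"dx":0,"dy":-0.002,"dz":0,"ax":0,"ay":0,"az":0.86,"claw":-1},{"dx":0,"dy":-0.002,"dz":0,"ax":0,"ay":0,"az":0.86,"claw":-1}]}}

```text
time_s: 3.7
ee_pos: [0.4259, -0.3471, 0.0853]
ee_rot: [-0.002, 0.971, -0.239, -0.001]
contact_force: [0.3, 6.4, 7.2]
grip_width: 0.0115
grasp_force: 59.7
```

```bash
python3 -c "
from h import *
s=ctrl.sense();print({k:np.round(s[k],4) for k in('ee_pos','ee_rot','contact_force','ft_torque','grip_width','grasp_force','q')})"
```

```text
{'ee_pos': array([ 0.4259, -0.3471,  0.0853]), 'ee_rot': array([-1.500e-03,  9.710e-01, -2.389e-01, -8.000e-04]), 'contact_force': array([0.2602, 6.4058, 7.2288]), 'ft_torque': array([ 0.8821, -0.0894,  0.1921]), 'grip_width': np.float64(0.0115), 'grasp_force': np.float64(59.7322), 'q': array([-0.8881,  0.6428,  1.7407,  0.0022,  0.7612,  1.1636])}
```

{"op": "step_arm", "data": {"commands": [{"dx":0,"dy":0,"dz":0,"ax":0,"ay":0,"az":0.04,"claw":-1},{"dx":0,"dy":0,"dz":0,"ax":0,"ay":0,"az":0.08,"claw":-1},{"dx":0,"dy":0,"dz":0,"ax":0,"ay":0,"az":0.1,"claw":-1},{"dx":0,"dy":0,"dz":0,"ax":0,"ay":0,"az":0.1,"claw":-1}]}}

```text
time_s: 4.1
ee_pos: [0.4259, -0.3471, 0.0853]
ee_rot: [-0.001, 0.959, -0.283, -0.001]
contact_force: [1.3, 6.3, 8.1]
grip_width: 0.0115
grasp_force: 70.8
```

```bash
python3 -c "
from h import *
s=ctrl.sense();print({k:np.round(s[k],4) for k in('ee_pos','ee_rot','contact_force','ft_torque','grip_width','grasp_force','q')})"
```

```text
{'ee_pos': array([ 0.4259, -0.3471,  0.0853]), 'ee_rot': array([-8.000e-04,  9.590e-01, -2.835e-01, -1.200e-03]), 'contact_force': array([1.3216, 6.2529, 8.0997]), 'ft_torque': array([ 1.064 , -0.3253,  1.51  ]), 'grip_width': np.float64(0.0115), 'grasp_force': np.float64(70.817), 'q': array([-0.8872,  0.6427,  1.7406,  0.    ,  0.7611,  1.2584])}
```

The stop is reached: the moment rose to 1.5 N m. I release, let it spring back, and rise.

{"op": "step_arm", "data": {"commands": [{"dx":0,"dy":0,"dz":0,"ax":0,"ay":0,"az":0.1,"claw":1},{"dx":0,"dy":0,"dz":0,"ax":0,"ay":0,"az":0.1,"claw":1},{"dx":0,"dy":0,"dz":0,"ax":0,"ay":0,"az":0.1,"claw":1},{"dx":0,"dy":0,"dz":0,"ax":0,"ay":0,"az":0.1,"claw":1},{"dx":0,"dy":0,"dz":0,"ax":0,"ay":0,"az":0.1,"claw":1},{"dx":0,"dy":0,"dz":0,"ax":0,"ay":0,"az":0.1,"claw":1},{"dx":0,"dy":0,"dz":-0.04,"ax":0,"ay":0,"az":0,"claw":1},{"dx":0,"dy":0,"dz":-0.09,"ax":0,"ay":0,"az":0,"claw":1},{"dx":0,"dy":0,"dz":-0.14,"ax":0,"ay":0,"az":0,"claw":1},{"dx":0,"dy":0,"dz":-0.19,"ax":0,"ay":0,"az":0,"claw":1},{"dx":0,"dy":0,"dz":-0.24,"ax":0,"ay":0,"az":0,"claw":1},{"dx":0,"dy":0,"dz":-0.29,"ax":0,"ay":0,"az":0,"claw":1}]}}

```text
time_s: 5.3
ee_pos: [0.4257, -0.3492, 0.3766]
ee_rot: [0.0, 0.958, -0.287, 0.0]
contact_force: [-0.0, -0.8, -0.5]
grip_width: 0.0854
grasp_force: 0.0
```

```bash
python3 - <<'E'
from h import *
np.set_printoptions(precision=4,suppress=True)
im={}
for c in("scene","top"):
    im[c]=ctrl.read_camera(c);cv2.imwrite(f"pics/{c}1.png",im[c])
    for n in("top_tube","stand_pivot","tang","selector_grip"):
        print(c,n,[(round(d["confidence"],2),round(d["at"][1]*640,1),round(d["at"][0]*480,1)) for d in ctrl.place_of(n,c)])
a=cv2.resize(im["scene"][155:275,215:345],None,fx=3,fy=3,interpolation=2)
b=cv2.resize(im["top"][160:280,260:350],None,fx=3,fy=3,interpolation=2)
d=cv2.resize(im["scene"][160:190,254:284],(130*3//3,130));pad=np.zeros((360,130,3),np.uint8);pad[:130]=d
cv2.imwrite("pics/c4.png",np.hstack([a,b,pad]))
s=ctrl.sense();print(s["time_s"],s["ee_pos"],s["ee_rot"])
# model prediction
th=np.radians(4.);R=np.array([[np.cos(th),-np.sin(th),0],[np.sin(th),np.cos(th),0],[0,0,1]]);f=.26
Rx=np.array([[1,0,0],[0,np.cos(f),-np.sin(f)],[0,np.sin(f),np.cos(f)]])
for n,p in[("tang",(-.063,.076,.135)),("out",(-.063,.106,.135)),("in",(-.063,.056,.135)),("piv",(.062,.076,.135)),("tube",(0,0,.23)),("t-",(-.115,0,.23)),("t+",(.115,0,.23))]:
    P=np.array([.587,.0395,.065])+R@Rx@p;print(n,P,proj("scene",P),proj("top",P))
E
```

```text
scene top_tube [(0.88, 261.5, 206.0)]
scene stand_pivot [(0.94, 261.3, 271.4)]
scene tang [(0.8, 314.0, 248.5)]
scene selector_grip [(0.61, 339.2, 161.4), (0.49, 268.9, 177.3)]
top top_tube [(0.87, 326.3, 210.8)]
top stand_pivot [(0.79, 282.5, 194.3)]
top tang [(0.86, 286.0, 243.2)]
top selector_grip [(0.51, 434.1, 282.4)]
5.8 [ 0.4256 -0.349   0.3726] [-0.001   0.9579 -0.287  -0.0015]
tang [0.5215 0.0738 0.215 ] [313.7413 246.2809] [288.6863 238.8603]
out [0.5194 0.1027 0.2227] [321.4149 251.6619] [277.8624 239.0469]
in [0.5228 0.0545 0.2099] [308.7938 242.8115] [295.8359 238.737 ]
piv [0.6461 0.0825 0.215 ] [261.9366 269.5714] [286.7536 193.5393]
tube [ 0.5911 -0.0195  0.2873] [262.7829 205.4438] [324.3435 210.1764]
t- [ 0.4764 -0.0275  0.2873] [309.1391 187.0383] [326.5253 254.191 ]
t+ [ 0.7058 -0.0115  0.2873] [212.5917 225.372 ] [322.1971 166.8775]
```

View pics/c4.png

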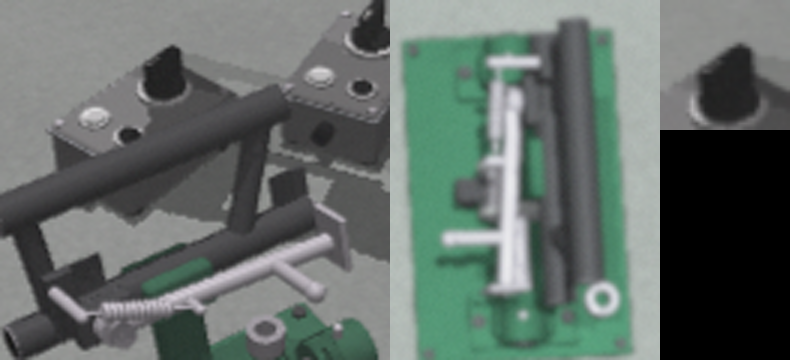

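The pose model agrees with the networks and the crops within about 2 px; the peg's outer end is seen at (321,252) scene and (278,240) top. The selector has sprung back to its first attitude. Now I compute the approach to the tang.

```bash
cat >> h.py <<'E'
from scipy.spatial.transform import Rotation as Ro
T0=np.array([.587,.0395,.065]);YAW=np.radians(4.)
def w(p,f=.26): return T0+(Ro.from_euler('z',YAW)*Ro.from_euler('x',f)).apply(p)
def cur():
    s=ctrl.sense();q=s["ee_rot"];return np.array(s["ee_pos"]),Ro.from_quat([q[1],q[2],q[3],q[0]])
def delta(P,R):
    p,r=cur();return np.round(np.r_[r.inv().apply(np.array(P)-p),(r.inv()*R).as_rotvec()],4)
def tool(beta=0.,lean=0.): # lean .26: tool z along frame -z
    return Ro.from_euler('z',YAW)*Ro.from_euler('x',lean)*Ro.from_euler('x',np.pi)*Ro.from_euler('y',beta)
def tipfor(th,beta,off=.005):
    R=tool(beta);c=w([.062-.125*np.cos(th),.076+off,.135-.125*np.sin(th)])
    return c-.006*R.apply([0,0,1]),R
E
python3 - <<'E'
from h import *
np.set_printoptions(precision=4,suppress=True)
print(tool(.35).as_matrix())
R=tool(.35); 
P,R=tipfor(0,.35)
if R.apply([0,0,1])[0]<0: print("sign flip")
print("contact tcp",P,"above",delta(P+[-.005,0,.08],tool(0)))
print(delta(P+[0,0,.08],tool(0)), ctrl.sense()["q"])
E
```

```text
[[ 0.9371  0.0698  0.3421]
 [ 0.0655 -0.9976  0.0239]
 [ 0.3429  0.     -0.9394]]
contact tcp [0.5191 0.0784 0.2219] above [-0.1609 -0.4056  0.0716 -0.0021  0.0029 -0.6521]
[-0.1567 -0.4084  0.0716 -0.0021  0.0029 -0.6521] [-0.89    0.2906  1.4219 -0.      1.4326  1.263 ]
```

{"op": "step_arm", "data": {"commands": [{"dx":-0.161,"dy":-0.406,"dz":0,"ax":0,"ay":0,"az":-0.65,"claw":-1},{"dx":-0.161,"dy":-0.406,"dz":0,"ax":0,"ay":0,"az":-0.65,"claw":-1},{"dx":-0.161,"dy":-0.406,"dz":0,"ax":0,"ay":0,"az":-0.65,"claw":-1},{"dx":-0.161,"dy":-0.406,"dz":0,"ax":0,"ay":0,"az":-0.65,"claw":-1},{"dx":-0.161,"dy":-0.406,"dz":0,"ax":0,"ay":0,"az":-0.65,"claw":-1},{"dx":-0.161,"dy":-0.406,"dz":0,"ax":0,"ay":0,"az":-0.65,"claw":-1},{"dx":-0.161,"dy":-0.406,"dz":0,"ax":0,"ay":0,"az":-0.65,"claw":-1},{"dx":-0.161,"dy":-0.406,"dz":0,"ax":0,"ay":0,"az":-0.65,"claw":-1},{"dx":-0.161,"dy":-0.406,"dz":0,"ax":0,"ay":0,"az":-0.65,"claw":-1},{"dx":-0.161,"dy":-0.406,"dz":0,"ax":0,"ay":0,"az":-0.65,"claw":-1},{"dx":-0.161,"dy":-0.406,"dz":0,"ax":0,"ay":0,"az":-0.65,"claw":-1}]}}

```text
time_s: 6.9
ee_pos: [0.5145, 0.0788, 0.3734]
ee_rot: [0.0, 0.999, 0.035, -0.001]
contact_force: [-0.2, -0.1, 0.7]
grip_width: -0.0001
grasp_force: 0.0
```

```bash
python3 - <<'E'
from h import *
P,R=tipfor(0,.35)
print(cur()[0],delta(P+[-.01,0,.03],R),ctrl.sense()["q"],ctrl.sense()["grip_width"])
E
```

```text
[0.51445516 0.078765   0.37337038] [-5.200e-03 -1.000e-04  1.215e-01  4.000e-04  3.520e-01  3.000e-04] [-6.26131686e-02  2.41432477e-01  1.48944144e+00 -6.78243483e-04
  1.41265252e+00  1.43820588e+00] -7.55114788419579e-05
```

{"op": "step_arm", "data": {"commands": [{"dx":-0.005,"dy":0,"dz":0.03,"ax":0,"ay":0.15,"az":0,"claw":-1},{"dx":-0.005,"dy":0,"dz":0.06,"ax":0,"ay":0.29,"az":0,"claw":-1},{"dx":-0.005,"dy":0,"dz":0.09,"ax":0,"ay":0.35,"az":0,"claw":-1},{"dx":-0.005,"dy":0,"dz":0.121,"ax":0,"ay":0.35,"az":0,"claw":-1},{"dx":-0.005,"dy":0,"dz":0.121,"ax":0,"ay":0.35,"az":0,"claw":-1},{"dx":-0.005,"dy":0,"dz":0.121,"ax":0,"ay":0.35,"az":0,"claw":-1}]}}

```text
time_s: 7.5
ee_pos: [0.5105, 0.0765, 0.2536]
ee_rot: [-0.006, 0.984, 0.032, 0.174]
contact_force: [0.9, 0.4, -0.3]
grip_width: -0.0004
grasp_force: 0.0
```

```bash
python3 - <<'E'
from h import *
np.set_printoptions(precision=4,suppress=True)
print(cur()[0],ctrl.sense()["contact_force"])
for t in np.r_[0:.95:.1]:
    P,R=tipfor(t,.35);print(round(t,2),P,delta(P,R))
im=ctrl.read_camera("scene");cv2.imwrite("pics/c5.png",cv2.resize(im[130:330,180:400],None,fx=3,fy=3,interpolation=2))
E
```

```text
[0.5105 0.0765 0.2536] [ 0.8859  0.3587 -0.2558]
0.0 [0.5191 0.0784 0.2219] [-0.0027 -0.0013  0.0328  0.0016  0.0003 -0.0036]
0.1 [0.5195 0.0817 0.2099] [-0.0063 -0.0045  0.0443  0.0016  0.0003 -0.0036]
0.2 [0.5211 0.085  0.1979] [-0.0086 -0.0077  0.0562  0.0016  0.0003 -0.0036]
0.3 [0.524  0.0883 0.1862] [-0.0097 -0.0109  0.0682  0.0016  0.0003 -0.0036]
0.4 [0.528  0.0916 0.1749] [-0.0096 -0.0139  0.0803  0.0016  0.0003 -0.0036]
0.5 [0.5333 0.0949 0.164 ] [-0.0082 -0.0168  0.0924  0.0016  0.0003 -0.0036]
0.6 [0.5396 0.0981 0.1537] [-0.0056 -0.0196  0.1043  0.0016  0.0003 -0.0036]
0.7 [0.5469 0.1011 0.1441] [-0.0018 -0.0222  0.1159  0.0016  0.0003 -0.0036]
0.8 [0.5553 0.1041 0.1353] [ 0.0031 -0.0246  0.1271  0.0016  0.0003 -0.0036]
0.9 [0.5645 0.1068 0.1273] [ 0.0092 -0.0267  0.1378  0.0016  0.0003 -0.0036]
```

View pics/c5.png

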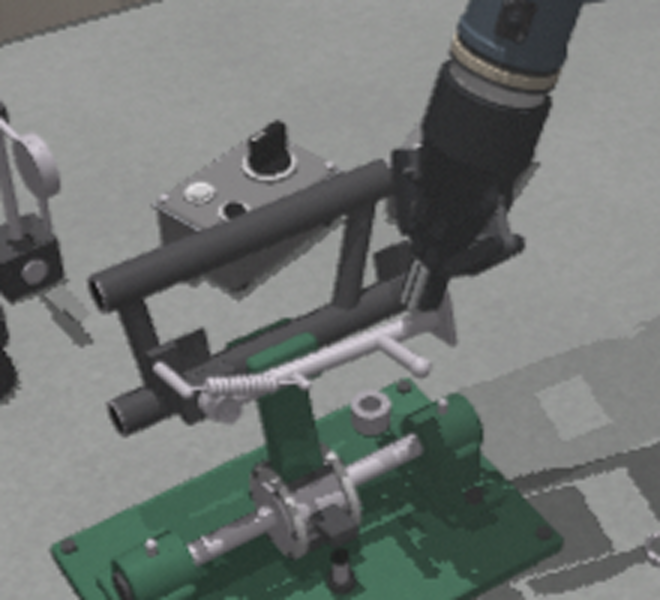

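The closed fingertips are at crop (430,295), above the peg (385–425, 345–370), and the selector is at rest. Now I push along the arc.

{"op": "step_arm", "data": {"commands": [{"dx":-0.003,"dy":-0.001,"dz":0.025,"ax":0,"ay":0,"az":0,"claw":-1},{"dx":-0.003,"dy":-0.001,"dz":0.033,"ax":0,"ay":0,"az":0,"claw":-1},{"dx":-0.006,"dy":-0.004,"dz":0.044,"ax":0,"ay":0,"az":0,"claw":-1},{"dx":-0.009,"dy":-0.008,"dz":0.056,"ax":0,"ay":0,"az":0,"claw":-1}]}}

```text
time_s: 7.95
ee_pos: [0.5211, 0.0859, 0.1988]
ee_rot: [-0.005, 0.984, 0.034, 0.175]
contact_force: [-2.2, -2.6, 2.3]
grip_width: 0.0
grasp_force: 1.5
```

```bash
python3 - <<'E'
from h import *
np.set_printoptions(precision=4,suppress=True)
print(cur()[0],ctrl.sense()["contact_force"])
for t in np.r_[.2:.95:.1]:
    P,R=tipfor(t,.35);print(round(t,2),delta(P,R))
E
```

```text
[0.5211 0.0859 0.1988] [-2.2319 -2.5804  2.3221]
0.2 [-0.0004  0.0009  0.0008  0.0018 -0.0019 -0.0011]
0.3 [-0.0015 -0.0022  0.0129  0.0018 -0.0019 -0.0011]
0.4 [-0.0014 -0.0052  0.025   0.0018 -0.0019 -0.0011]
0.5 [-0.0001 -0.0081  0.0371  0.0018 -0.0019 -0.0011]
0.6 [ 0.0025 -0.0109  0.049   0.0018 -0.0019 -0.0011]
0.7 [ 0.0063 -0.0135  0.0606  0.0018 -0.0019 -0.0011]
0.8 [ 0.0112 -0.0159  0.0718  0.0018 -0.0019 -0.0011]
0.9 [ 0.0173 -0.018   0.0825  0.0018 -0.0019 -0.0011]
```

{"op": "step_arm", "data": {"commands": [{"dx":-0.001,"dy":0.0,"dz":0.013,"ax":0,"ay":0,"az":0,"claw":-1},{"dx":-0.001,"dy":-0.001,"dz":0.025,"ax":0,"ay":0,"az":0,"claw":-1},{"dx":0.0,"dy":-0.004,"dz":0.037,"ax":0,"ay":0,"az":0,"claw":-1}]}}

```text
time_s: 8.25
ee_pos: [0.5337, 0.0913, 0.1633]
ee_rot: [-0.006, 0.984, 0.033, 0.175]
contact_force: [-1.7, -0.2, 1.9]
grip_width: 0.0
grasp_force: 0.7
```

```bash
python3 - <<'E'
from h import *
np.set_printoptions(precision=4,suppress=True)
print(cur()[0],ctrl.sense()["contact_force"])
for t in np.r_[.5:.95:.1]:
    P,R=tipfor(t,.35);print(round(t,2),delta(P,R))
E
```

```text
[0.5337 0.0913 0.1633] [-1.7374 -0.1836  1.8751]
0.5 [-0.     -0.0036 -0.0007  0.001  -0.0022 -0.0022]
0.6 [ 0.0026 -0.0063  0.0112  0.001  -0.0022 -0.0022]
0.7 [ 0.0063 -0.0089  0.0228  0.001  -0.0022 -0.0022]
0.8 [ 0.0113 -0.0113  0.0341  0.001  -0.0022 -0.0022]
0.9 [ 0.0173 -0.0134  0.0448  0.001  -0.0022 -0.0022]
```

{"op": "step_arm", "data": {"commands": [{"dx":0.003,"dy":-0.003,"dz":0.011,"ax":0,"ay":0,"az":0,"claw":-1},{"dx":0.006,"dy":-0.005,"dz":0.023,"ax":0,"ay":0,"az":0,"claw":-1},{"dx":0.011,"dy":-0.008,"dz":0.034,"ax":0,"ay":0,"az":0,"claw":-1},{"dx":0.011,"dy":-0.008,"dz":0.034,"ax":0,"ay":0,"az":0,"claw":-1}]}}

```text
time_s: 8.65
ee_pos: [0.555, 0.1012, 0.1335]
ee_rot: [-0.006, 0.984, 0.034, 0.174]
contact_force: [-0.5, -0.0, 1.0]
grip_width: -0.0001
grasp_force: 0.0
```

```bash
python3 - <<'E'
from h import *
np.set_printoptions(precision=4,suppress=True)
print(cur()[0],ctrl.sense()["contact_force"])
im=ctrl.read_camera("scene");cv2.imwrite("pics/c6.png",cv2.resize(im[130:330,180:400],None,fx=2,fy=2,interpolation=2))
E
```

```text
[0.555  0.1012 0.1335] [-0.5076 -0.0042  0.9862]
```

View pics/c6.png

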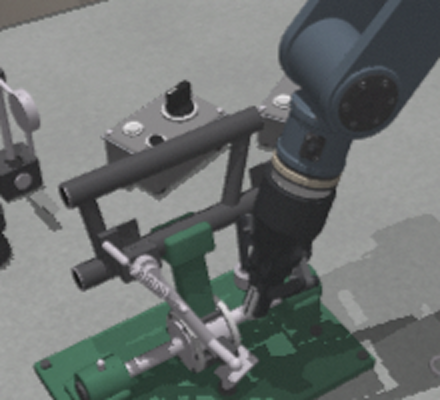

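```bash
python3 - <<'E'
from h import *
np.set_printoptions(precision=3,suppress=True)
for t in(.8,.9,1,1.1,1.2,1.4,1.745):
    P=w([.062-.171*np.cos(t),.076,.135-.171*np.sin(t)]);print(t,P,proj("scene",P))
E
```

```text
0.8 [0.525 0.106 0.096] [319.279 294.252]
0.9 [0.538 0.109 0.086] [315.143 300.726]
1 [0.551 0.113 0.076] [310.523 306.917]
1.1 [0.566 0.116 0.068] [305.452 312.779]
1.2 [0.581 0.119 0.061] [299.965 318.266]
1.4 [0.614 0.124 0.052] [287.901 327.949]
1.745 [0.673 0.128 0.052] [264.548 339.784]
```

{"op": "step_arm", "data": {"commands": [{"dx":0.011,"dy":0,"dz":0.006,"ax":0,"ay":0,"az":0,"claw":-1},{"dx":0.011,"dy":0,"dz":0.006,"ax":0,"ay":0,"az":0,"claw":-1},{"dx":0.011,"dy":0,"dz":0.006,"ax":0,"ay":0,"az":0,"claw":-1}]}}

```text
time_s: 9.0
ee_pos: [0.5668, 0.1016, 0.1332]
ee_rot: [-0.006, 0.984, 0.033, 0.175]
contact_force: [-0.8, -0.1, -1.0]
grip_width: 0.0001
grasp_force: 0.0
```

```bash
python3 - <<'E'
from h import *
print(cur()[0],ctrl.sense()["contact_force"])
im=ctrl.read_camera("scene");cv2.imwrite("pics/c7.png",cv2.resize(im[130:330,180:400],None,fx=2,fy=2,interpolation=2))
E
```

```text
[0.56675873 0.10158054 0.13324088] [-0.8062667  -0.12845418 -0.98520607]
```

View pics/c7.png

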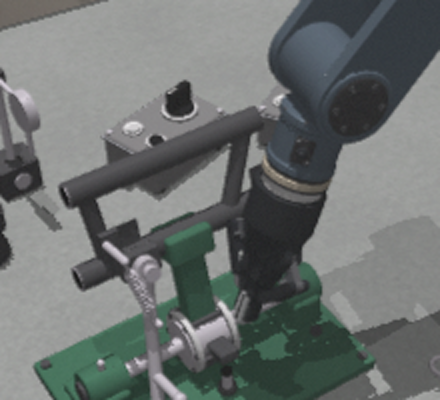

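The stand tip has swung through to about crop (165,395), where the stop is predicted. Now I back off and go above the top tube.

{"op": "step_arm", "data": {"commands": [{"dx":0,"dy":0,"dz":-0.05,"ax":0,"ay":0,"az":0,"claw":-1},{"dx":0,"dy":0,"dz":-0.1,"ax":0,"ay":0,"az":0,"claw":-1},{"dx":0.01,"dy":-0.02,"dz":-0.15,"ax":0,"ay":0,"az":0,"claw":-1},{"dx":0.04,"dy":-0.02,"dz":-0.19,"ax":0,"ay":0,"az":0,"claw":-1},{"dx":0.08,"dy":-0.02,"dz":-0.22,"ax":0,"ay":-0.1,"az":0,"claw":0},{"dx":0.12,"dy":-0.02,"dz":-0.25,"ax":0,"ay":-0.2,"az":0,"claw":0.5},{"dx":0.12,"dy":-0.02,"dz":-0.27,"ax":0,"ay":-0.35,"az":0,"claw":1},{"dx":0.12,"dy":-0.02,"dz":-0.27,"ax":0,"ay":-0.35,"az":0,"claw":1},{"dx":0.12,"dy":-0.02,"dz":-0.27,"ax":0,"ay":-0.35,"az":0,"claw":1}]}}

```text
time_s: 9.95
ee_pos: [0.5868, 0.1229, 0.4289]
ee_rot: [0.0, 0.999, 0.034, 0.002]
contact_force: [-0.0, -0.1, -0.1]
grip_width: 0.0724
grasp_force: 0.0
```

```bash
python3 - <<'E'
from h import *
np.set_printoptions(precision=4,suppress=True)
ob={}
for c in("scene","top"):
    im=ctrl.read_camera(c);cv2.imwrite(f"pics/{c}2.png",im)
    for n in("top_tube","tang","stand_pivot"):
        print(c,n,[(round(d["confidence"],2),round(d["at"][1]*640,1),round(d["at"][0]*480,1)) for d in ctrl.place_of(n,c)])
P=w([.062+.125*np.sin(.175),.076,.135-.125*np.cos(.175)]);print("tang pred",P,proj("scene",P),proj("top",P),"tube",proj("scene",w([0,0,.23])),proj("top",w([0,0,.23])))
R=tool(0,.26);z=R.apply([0,0,1]);print(z,cur()[0],ctrl.sense()["grip_width"],ctrl.sense()["time_s"])
g=.230-ctrl.pinch_z
print("above",w([0,0,g+.1]),delta(w([0,0,g+.1]),R))
E
```

```text
scene top_tube [(0.9, 260.5, 205.1)]
scene tang [(0.73, 266.1, 325.0), (0.54, 252.1, 420.5)]
scene stand_pivot [(0.62, 262.2, 274.9)]
top top_tube [(0.61, 325.9, 210.2)]
top tang [(0.38, 177.5, 207.3), (0.31, 302.1, 221.5)]
top stand_pivot [(0.97, 283.8, 191.1)]
tang pred [0.6656 0.1156 0.096 ] [263.8355 321.7707] [277.2013 194.27  ] tube [262.7829 205.4438] [324.3435 210.1764]
[-0.0179  0.2565 -0.9664] [0.5839 0.123  0.4272] 0.08527898562655939 10.35
above [ 0.5926 -0.0403  0.3658] [-0.0024  0.1636  0.0613  0.2599  0.0008 -0.0021]
```

{"op": "step_arm", "data": {"commands": [{"dx":0,"dy":0.05,"dz":0,"ax":0.1,"ay":0,"az":0,"claw":1},{"dx":0,"dy":0.1,"dz":0.0,"ax":0.2,"ay":0,"az":0,"claw":1},{"dx":0,"dy":0.15,"dz":0.02,"ax":0.26,"ay":0,"az":0,"claw":1},{"dx":-0.002,"dy":0.164,"dz":0.061,"ax":0.26,"ay":0,"az":0,"claw":1},{"dx":-0.002,"dy":0.164,"dz":0.061,"ax":0.26,"ay":0,"az":0,"claw":1},{"dx":-0.002,"dy":0.164,"dz":0.061,"ax":0.26,"ay":0,"az":0,"claw":1},{"dx":-0.002,"dy":0.164,"dz":0.061,"ax":0.26,"ay":0,"az":0,"claw":1}]}}

```text
time_s: 11.05
ee_pos: [0.5947, -0.0395, 0.3687]
ee_rot: [-0.129, 0.991, 0.035, -0.003]
contact_force: [0.4, 1.2, -0.5]
grip_width: 0.0852
grasp_force: 0.0
```

```bash
python3 - <<'E'
from h import *
np.set_printoptions(precision=4,suppress=True)
R=tool(0,.26);g=.230-ctrl.pinch_z
print(cur()[0],delta(w([0,0,g]),R))
E
```

```text
[ 0.5947 -0.0395  0.3687] [-0.0026  0.0014  0.1026  0.0007 -0.0035  0.0006]
```

{"op": "step_arm", "data": {"commands": [{"dx":-0.002,"dy":0.001,"dz":0.04,"ax":0,"ay":0,"az":0,"claw":1},{"dx":-0.002,"dy":0.001,"dz":0.08,"ax":0,"ay":0,"az":0,"claw":1},{"dx":-0.002,"dy":0.001,"dz":0.102,"ax":0,"ay":0,"az":0,"claw":1},{"dx":-0.002,"dy":0.001,"dz":0.102,"ax":0,"ay":0,"az":0,"claw":1}]}}

```text
time_s: 11.45
ee_pos: [0.589, -0.0126, 0.2668]
ee_rot: [-0.13, 0.991, 0.035, -0.006]
contact_force: [0.7, 1.6, -0.0]
grip_width: 0.0854
grasp_force: 0.0
```

{"op": "step_arm", "data": {"commands": [{"dx":0,"dy":0,"dz":0,"ax":0,"ay":0,"az":0,"claw":-0.1},{"dx":0,"dy":0,"dz":0,"ax":0,"ay":0,"az":0,"claw":-0.3},{"dx":0,"dy":0,"dz":0,"ax":0,"ay":0,"az":0,"claw":-1},{"dx":0,"dy":0,"dz":0,"ax":0,"ay":0,"az":0,"claw":-1},{"dx":0,"dy":0,"dz":0,"ax":0,"ay":0,"az":0,"claw":-1},{"dx":0,"dy":0,"dz":0,"ax":0,"ay":0,"az":0,"claw":-1},{"dx":0,"dy":0,"dz":0,"ax":0,"ay":0,"az":0,"claw":-1}]}}

```text
time_s: 12.15
ee_pos: [0.591, -0.0122, 0.2714]
ee_rot: [-0.133, 0.99, 0.034, -0.002]
contact_force: [-0.5, 7.2, 10.3]
grip_width: 0.0267
grasp_force: 59.1
```

```bash
python3 - <<'E'
from h import *
np.set_printoptions(precision=4,suppress=True)
g=.230-ctrl.pinch_z
print(cur()[0],w([0,0,g]),ctrl.sense()["contact_force"],ctrl.sense()["ft_torque"])
for f in(.26,.2,.15,.1,.05,0): print(f,delta(w([0,0,g],f),tool(0,f)))
E
```

```text
[ 0.591  -0.0122  0.2714] [ 0.5908 -0.0147  0.2692] [-0.51    7.2064 10.314 ] [1.7367 0.178  0.0937]
0.26 [-0.0004  0.0029  0.0015 -0.0075 -0.0045 -0.0004]
0.2 [-0.0004 -0.0097  0.0019 -0.0675 -0.0045 -0.0005]
0.15 [-0.0004 -0.0202  0.0029 -0.1175 -0.0045 -0.0006]
0.1 [-0.0004 -0.0307  0.0044 -0.1675 -0.0045 -0.0007]
0.05 [-0.0004 -0.0411  0.0064 -0.2175 -0.0044 -0.0008]
0 [-0.0004 -0.0513  0.009  -0.2675 -0.0044 -0.0009]
```

Gripped, and the wrist forces are small. I lift slowly along the arc, stopping short of upright.

{"op": "step_arm", "data": {"commands": [{"dx":0,"dy":-0.003,"dz":-0.002,"ax":-0.015,"ay":0,"az":0,"claw":-1},{"dx":0,"dy":-0.0075,"dz":-0.002,"ax":-0.035,"ay":0,"az":0,"claw":-1},{"dx":0,"dy":-0.0126,"dz":-0.0015,"ax":-0.06,"ay":0,"az":0,"claw":-1},{"dx":0,"dy":-0.018,"dz":-0.001,"ax":-0.085,"ay":0,"az":0,"claw":-1},{"dx":0,"dy":-0.023,"dz":-0.0005,"ax":-0.11,"ay":0,"az":0,"claw":-1},{"dx":0,"dy":-0.028,"dz":0,"ax":-0.135,"ay":0,"az":0,"claw":-1},{"dx":0,"dy":-0.0336,"dz":0.001,"ax":-0.16,"ay":0,"az":0,"claw":-1},{"dx":0,"dy":-0.039,"dz":0.002,"ax":-0.185,"ay":0,"az":0,"claw":-1},{"dx":0,"dy":-0.043,"dz":0.003,"ax":-0.205,"ay":0,"az":0,"claw":-1},{"dx":0,"dy":-0.046,"dz":0.004,"ax":-0.22,"ay":0,"az":0,"claw":-1},{"dx":0,"dy":-0.046,"dz":0.004,"ax":-0.22,"ay":0,"az":0,"claw":-1},{"dx":0,"dy":-0.046,"dz":0.004,"ax":-0.22,"ay":0,"az":0,"claw":-1}]}}

```text
time_s: 13.35
ee_pos: [0.5873, 0.0313, 0.2783]
ee_rot: [-0.02, 0.999, 0.034, 0.001]
contact_force: [-2.1, 4.0, 11.4]
grip_width: 0.0265
grasp_force: 61.3
```

```bash
cat > chk.py <<'E'
from h import *
np.set_printoptions(precision=4,suppress=True)
g=.230-ctrl.pinch_z;p,r=cur();s=ctrl.sense()
print(s["time_s"],p,s["contact_force"],s["ft_torque"],s["grip_width"])
z=-(Ro.from_euler('z',-YAW)*r).apply([0,0,1]);print("tool lean",np.arctan2(-z[1],z[2]))
gp=Ro.from_euler('z',-YAW).apply(p-ctrl.pinch_z*r.apply([0,0,1])-T0);print("grip pt in tester",gp,"tilt by pos",np.arctan2(-gp[1],gp[2]))
ims={c:ctrl.read_camera(c) for c in("scene","top")}
for c in ims:
    cv2.imwrite(f"pics/{c}_{s['time_s']:.1f}.png",ims[c])
    for f in(.1,.05,0): print(c,f,[proj(c,w([x,0,.23],f)) for x in(-.115,0,.115)],proj(c,w([.062,.076,.135],f)))
    for n in("top_tube","stand_pivot","tang"):
        print(c,n,[(round(d["confidence"],2),round(d["at"][1]*640,1),round(d["at"][0]*480,1)) for d in ctrl.place_of(n,c)])
E
python3 chk.py
```

```text
13.35 [0.5873 0.0313 0.2783] [-2.1353  4.0463 11.3902] [1.7207 0.3074 0.2041] 0.02645952652678823
tool lean 0.04032894377994668
grip pt in tester [-0.0003 -0.0089  0.232 ] tilt by pos 0.038416666095852786
scene 0.1 [array([318.3736, 193.2639]), array([271.2811, 212.3641]), array([220.1952, 233.084 ])] [267.9041 279.4244]
scene 0.05 [array([321.3851, 195.7569]), array([274.0907, 215.0911]), array([222.7569, 236.0766])] [269.735  282.7014]
scene 0 [array([324.4406, 198.5057]), array([276.9594, 218.0812]), array([225.3949, 239.34  ])] [271.5387 286.0544]
scene top_tube [(0.67, 275.5, 216.7)]
scene stand_pivot []
scene tang [(0.87, 266.5, 329.3), (0.33, 252.3, 422.2)]
top 0.1 [array([312.5563, 254.6403]), array([310.4784, 210.3959]), array([308.4345, 166.8747])] [278.3608 194.4584]
top 0.05 [array([308.0964, 254.8205]), array([306.0536, 210.5401]), array([304.0443, 166.984 ])] [275.8785 194.7896]
top 0 [array([303.6196, 255.0186]), array([301.613 , 210.7195]), array([299.6392, 167.1454])] [273.4764 195.1399]
top top_tube [(0.98, 305.3, 209.5)]
top stand_pivot [(0.9, 273.5, 198.1)]
top tang [(0.57, 275.5, 197.1)]
```

{"op": "step_arm", "data": {"commands": [{"dx":0,"dy":-0.003,"dz":-0.001,"ax":-0.012,"ay":0,"az":0,"claw":-1},{"dx":0,"dy":-0.006,"dz":-0.001,"ax":-0.024,"ay":0,"az":0,"claw":-1},{"dx":0,"dy":-0.008,"dz":-0.001,"ax":-0.034,"ay":0,"az":0,"claw":-1},{"dx":0,"dy":-0.008,"dz":-0.001,"ax":-0.034,"ay":0,"az":0,"claw":-1},{"dx":0,"dy":-0.008,"dz":-0.001,"ax":-0.034,"ay":0,"az":0,"claw":-1},{"dx":0,"dy":-0.008,"dz":-0.001,"ax":-0.034,"ay":0,"az":0,"claw":-1}]}}

```text
time_s: 14.35
ee_pos: [0.5866, 0.039, 0.2786]
ee_rot: [-0.003, 0.999, 0.034, 0.001]
contact_force: [-1.3, 4.5, 7.5]
grip_width: 0.0263
grasp_force: 61.1
```

```bash
python3 chk.py; python3 - <<'E'
import cv2,glob,numpy as np
a=cv2.imread("pics/scene_13.9.png") if glob.glob("pics/scene_13.9.png") else cv2.imread(sorted(glob.glob("pics/scene_1*.png"))[-1])
b=cv2.imread(sorted(glob.glob("pics/top_1*.png"))[-1])
cv2.imwrite("pics/c8.png",np.hstack([cv2.resize(a[130:380,190:360],(408,600)),cv2.resize(b[150:290,255:346],(390,600))]))
E
```

```text
14.35 [0.5866 0.039  0.2786] [-1.3091  4.4616  7.4752] [1.6571 0.1893 0.2145] 0.026263075344616818
tool lean 0.006423623878207537
grip pt in tester [-0.0004 -0.0006  0.2323] tilt by pos 0.0024135185916408118
scene 0.1 [array([318.3736, 193.2639]), array([271.2811, 212.3641]), array([220.1952, 233.084 ])] [267.9041 279.4244]
scene 0.05 [array([321.3851, 195.7569]), array([274.0907, 215.0911]), array([222.7569, 236.0766])] [269.735  282.7014]
scene 0 [array([324.4406, 198.5057]), array([276.9594, 218.0812]), array([225.3949, 239.34  ])] [271.5387 286.0544]
scene top_tube [(0.91, 274.1, 220.4)]
scene stand_pivot [(0.82, 272.9, 289.0), (0.31, 267.3, 328.6)]
scene tang [(0.76, 264.2, 331.6)]
top 0.1 [array([312.5563, 254.6403]), array([310.4784, 210.3959]), array([308.4345, 166.8747])] [278.3608 194.4584]
top 0.05 [array([308.0964, 254.8205]), array([306.0536, 210.5401]), array([304.0443, 166.984 ])] [275.8785 194.7896]
top 0 [array([303.6196, 255.0186]), array([301.613 , 210.7195]), array([299.6392, 167.1454])] [273.4764 195.1399]
top top_tube [(0.82, 305.5, 213.0), (0.53, 201.0, 268.5)]
top stand_pivot [(0.7, 269.4, 195.6), (0.2, 178.3, 206.9)]
top tang [(0.37, 274.3, 196.1)]
```

View pics/c8.png

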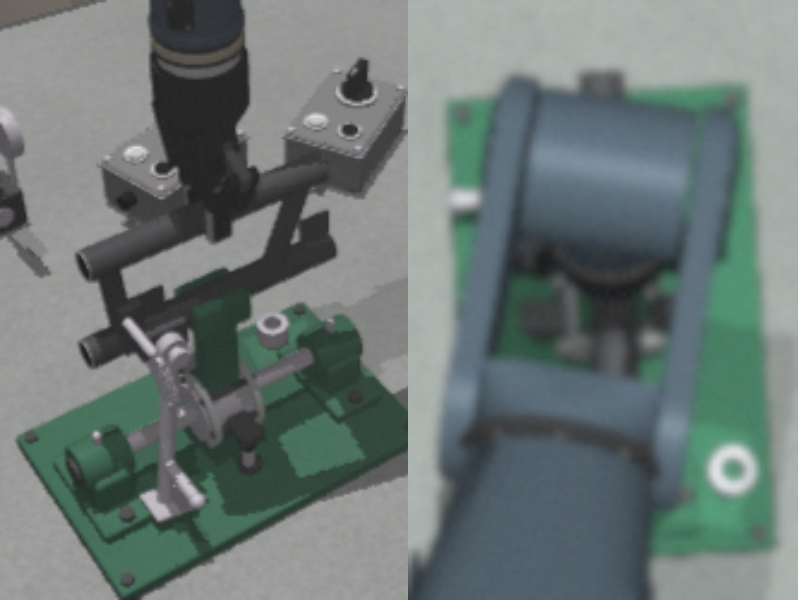

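The frame stands upright: the tube's far end is at scene (226.7,239.6) and top (299.8,~168), against (225.4,239.3) and (299.6,167) predicted for zero tilt. The stand is down on its stop. I hold briefly and then hand in.

{"op": "step_arm", "data": {"commands": [{"dx":0,"dy":0,"dz":0,"ax":0,"ay":0,"az":0,"claw":-1},{"dx":0,"dy":0,"dz":0,"ax":0,"ay":0,"az":0,"claw":-1},{"dx":0,"dy":0,"dz":0,"ax":0,"ay":0,"az":0,"claw":-1},{"dx":0,"dy":0,"dz":0,"ax":0,"ay":0,"az":0,"claw":-1},{"dx":0,"dy":0,"dz":0,"ax":0,"ay":0,"az":0,"claw":-1}]}}

```text
time_s: 15.25
ee_pos: [0.5867, 0.039, 0.2785]
ee_rot: [-0.003, 0.999, 0.034, 0.001]
contact_force: [-1.5, 5.2, 7.7]
grip_width: 0.0262
grasp_force: 61.1
```

```bash
python3 -c "
from h import *
print(cur()[0],ctrl.sense()['joint_vel']);print(ctrl.sign_off())"
```

```text
[0.58667707 0.03895706 0.2785431 ] [-6.13528864e-04  1.32423579e-04 -4.52290175e-04  1.70994735e-03
 -1.22025989e-03  1.39058264e-05]
the job is handed in; nothing more can be done
None
```

I handed the job in at about 15 s: I turned the selector to its stop and it sprang back, the side stand snapped down onto its stop, and the arm is holding the frame still by its top tube, upright to within about 0.01 rad by my measurements; no verdict came back.

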